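# Knock a jammed plug out of a tartlet mould

## Task

The white pressing plug is jammed in the dark grey metal tartlet mould. Slide the mould along the knockout stand until it rests firmly but gently against the brass stud of the red stop, then raise the black knob all but fully, so that the brass rod comes up through the slot in the mould's floor and pushes the plug well out. Lift the plug out, set it gently upright on the white board and let go, leaving the mould on the stand and the other things on the counter where they are.

Things in the scene. Friction and masses are not known exactly. Their poses are not given: they have to be found in the camera images.
- stand: Knockout stand, fixed: a deck (x -80 to +70, y -62 to +62 mm, top 80 mm above the counter) on legs. Origin on the counter on the rod's axis, z up. Two rails along x, whose lips (top 15 mm over the deck, 92 mm between them) hold down the mould's foot, let it slide only along the stand's x, with 1 mm of play. The rails are open at the -x end: push the mould from there towards +x.
- stop: Red stop block fixed across the deck's +x end, 12 x 90 x 26 mm. Origin: middle of the lower edge of the face towards the mould, 55 mm from the rod's axis; axes as the stand's. From this face a 16 mm brass stud sticks out by 2 to 18 mm, clamped, set anew each time and not measured: feel for it with the mould. Stiff; over 18 N on it is too much. With the mould on the stud its slot is over the rod.
- mould_mid (a point): Centre (half-way up, on the pocket's axis) of the loose dark grey mould, 0.8 kg, 46 mm high, axes as the stand's: foot 90 (x) x 100 (y) x 10 mm, on it a block 90 x 84 x 36 mm with a round pocket 52 mm wide, 36 mm deep, open on top. The pocket's floor, 10 mm thick, has a central through slot 32 (x) x 15 mm. At the start its face is 12 to 40 mm short of the stud; sliding takes a steady 5 to 14 N.
- plug_mid (a point): Centre (half-way up) of the white plastic plug, 0.1 kg: upright cylinder 50 mm in diameter, 34 mm high, orange star on top. It starts on the pocket's floor, its top 2 mm below the mould's rim, jammed by sprung rubber nibs in the wall (about 10 N of friction).
- knob (a point): Centre of the black grip knob, an upright cylinder 26 mm in diameter, 36 mm high, with a 38 mm flange 5 mm thick on its top; on a 14 mm post 115 mm from the rod's axis on the stand's +y side, 148 mm above the counter when down. It moves only straight up and down, with the rod.
- knockout (a joint): Height in m of the knockout (knob and rod together): 0 down (start) to 0.042 at its upper end stop. Lifting takes 5 to 8 N, with the plug on it 12 to 20 N; it stays where it is left. The rod's tip is 4 mm under the deck's top at 0, meets the plug's underside at 0.014, and at 0.042 the plug stands 26 mm proud of the mould's rim.
- board: White serving board fixed on the counter, 220 (x) x 160 (y) x 12 mm, an orange strip 20 mm wide along each end. Origin at the centre of its underside, z up.
- cutter: Bystander: star-shaped sheet-steel cutter, 60 mm across, 22 mm high, loose. Origin at the centre of its underside.
- bowl: Bystander: loose steel bowl, 100 mm wide, 45 mm high. Origin at the centre of its underside.
- jar: Bystander: loose amber jar with a steel cap, 60 mm wide, 80 mm high. Origin at the centre of its underside.
- rod_tip (a point): Tip of the brass knockout rod, 12 mm in diameter, upright on the stand's axis, carried by the knockout; under the deck at the start. Over 15 N between the rod and the mould itself (slot not over the rod) is too much.
There are look-alikes about, which are no part of the job. There is more than one size of the part that bears plug_mid; the job needs the smallest.

How it is judged:
By the outcome, as a careful person would: the job done as asked, in the order asked, and still so for the second after the job is handed in, with the robot touching nothing.
It also fails if it takes over 72 s, if anything falls off the work surface, if the arm or the gripper's body presses on something with over 40 N, if the wrist force passes 120 N, or if a joint passes its speed limit or range.

## Robot

A 6-joint arm with a two-finger parallel gripper is mounted at the origin on the work surface. World frame = base frame: x ahead of the robot, y to its left, z up, the work surface at z = 0. Lengths are in m, angles in degrees, forces in N, time in s.
With the tool pointing down it reaches from about 0.3 to 0.75 m from the base axis. Payload 8.5 kg.
Tool frame: the origin (TCP) lies between the finger pads; the fingertips stand 8 mm ahead of it and the grasp point (between the pads) lies 11 mm behind it; y points along the fingers, z is the direction in which the jaws open and shut, and the axes are right-handed (so a half turn about y gives the same grasp; the last joint's range is limited). The gripper opens to 85 mm and grips with 20 to 120 N. Pads are 22 mm wide; open, the fingers measure 114 mm over their backs; the gripper's body (76 mm by 85 mm) begins 54 mm behind the grasp point. The pads swing forward as they close: fully open they stand 13 mm farther back than shut.
Start: joints at [-77.366, 21.807, 74.336, -0, 83.858, -12.336], TCP at [0.232, -0.499, 0.239] pointing down, gripper open.
Joint ranges: [-178.18, 178.18], [-50.72, 133.34], [12.68, 142.11], [-81.47, 261.47], [9.98, 163.14], [-165.26, 165.26]. Speed limits (degrees/s): [136.94, 136.94, 180, 180, 180, 180].

## Interface

Orientations are given as a 3x3 rotation matrix whose columns are the frame's x, y, z axes.
In Python, from rig import env, get_image gives the robot as it stands.
- The arm moves only by the tool move_arm, never from a script. Its argument "targets" is one flat list of numbers, 6 for each row, row after row: the shift along the tool's x, y, z in mm, then the turn, a rotation vector about the tool's x, y, z in rad. A call has exactly 5 rows; each row shifts and turns the commanded pose from where the row before left it, along the tool's axes as they then stand; what a row does not reach is not made up. A row lasts 1/8 s, in which the tool goes at most 62.5 mm and 10.7 degrees, less where a joint would pass 70% of its speed; a pose out of reach is approached as far as the arm can. A call is refused whole if a number of a shift passes 62.5 or a number of a turn 0.188, either way. A call with a gripper value outside its range is refused whole. "hand" is the opening, from -1 (shut) to 1 (fully open), so that 0 is half open, set as the call begins (left out, the last holds). The fingers move at their own pace and stop on an object; "squeeze" is the grip in N (left out, the last holds). Time passes only in rows, so rows that do not move let the fingers close, or fill a call up. It gives the time, the measured TCP pose, the force and the opening at its end, in the units of the state.
- env.observe(): the state, without advancing time (a new reading comes with each control period).
- get_image(name): name is "scene" or "top" or "wrist"; returns a dict with "pixels" (480x640x3 uint8, red, green, blue), "z_map" (480x640 float32, m along the optical axis (not along the pixel's ray), 0 where there is no reading), "intrinsics" (3x3 intrinsics, pixels), "R" (3x3) and "t" (3): a world point X has camera coordinates R X + t; the wrist camera has in their place "mount" (4x4, takes a point from camera to tool coordinates, whose origin is the TCP and whose axes are the tool frame's). Camera axes: x right, y down, z forward; pixel columns grow to the right and rows downward; lengths in m; the calibration is good to about 2 mm. A picture is of the moment at which its call begins: read the wrist's pose just before it.
- env.close_job(): hands the job in, once; it reports no verdict.
The state is a dict: "time_s": time; "q": joint angles; "qvel": joint speeds; "joint_efforts": joint torques, N m; "position": TCP position; "tool_rot": TCP orientation; "ft_force": force on the tool from outside, world axes, zero at the start; "wrist_torque": the same for the moment, N m; "grip_width": finger opening in m.
Only numpy, scipy, OpenCV 4.12 (cv2) and the standard library are available. Lean on these libraries where they do the work, as an engineer would, in place of code of your own. Each camera call takes 0.05 s, during which the arm holds its last target.

## Working session

There is one attempt and no reset: what is moved stays moved. The work goes in short steps, Python scripts to look and compute and a tool call to move; the robot and the scene stay as the last step left them, time stands still between calls to the robot, and variables do not carry over. Pictures are saved under pics/ and viewed, and the job is handed in when it is done.

Besides the shell and the picture viewer there is one more tool, called after "Emit:" as name(argument=value, ...), one argument or row to a line, values as JSON. move_arm: Moves the arm, as the interface text tells. Its arguments: {"type":"object","properties":{"targets":{"type":"array"},"hand":{"type":"number"},"squeeze":{"type":"number"}},"required":["targets"]}

```bash
ls; mkdir -p pics; python3 - <<'E'
from rig import env,get_image
import cv2,numpy as np
s=env.observe();print({k:np.round(v,4).tolist() for k,v in s.items()})
for n in("scene","top","wrist"):
    d=get_image(n);cv2.imwrite(f"pics/{n}0.png",d["pixels"][...,::-1]);np.savez(f"{n}0.npz",**d)
    print(n,[ (k,np.round(d[k],4).tolist()) for k in d if k not in("pixels","z_map")])
E
```

```text
pics
{'time_s': 0.0, 'q': [-77.3659, 21.8406, 74.3849, 0.0001, 83.858, -12.3375], 'qvel': [0.0271, 0.0584, 0.0557, -0.0153, -0.0754, 0.0328], 'joint_efforts': [0.0001, -44.8458, -23.1279, -0.0002, 0.0048, -0.0], 'position': [0.2321, -0.4983, 0.2387], 'tool_rot': [[-0.9065, -0.0003, 0.4222], [-0.4222, 0.0014, -0.9065], [-0.0003, -1.0, -0.0014]], 'ft_force': [-0.1616, 0.2059, -0.6884], 'wrist_torque': [0.0023, -0.0136, -0.0163], 'grip_width': 0.0851}
scene [('intrinsics', [[469.9997, 0.0, 317.412], [0.0, 469.9997, 241.2374], [0.0, 0.0, 1.0]]), ('R', [[0.4189, 0.908, -0.0049], [0.543, -0.2548, -0.8001], [-0.7278, 0.3325, -0.5998]]), ('t', [-0.2517, -0.2178, 1.4342])]
top [('intrinsics', [[558.5961, 0.0, 323.511], [0.0, 558.5961, 250.7626], [0.0, 0.0, 1.0]]), ('R', [[-0.0215, -0.9998, 0.0046], [-0.9882, 0.0206, -0.1521], [0.152, -0.0079, -0.9884]]), ('t', [0.0478, 0.594, 1.0869])]
wrist [('intrinsics', [[332.3925, 0.0, 315.112], [0.0, 332.3925, 236.7888], [0.0, 0.0, 1.0]]), ('mount', [[0.0002, 0.9547, 0.2974, -0.0753], [0.0009, -0.2974, 0.9547, -0.1342], [1.0, 0.0, -0.0009, 0.0006], [0.0, 0.0, 0.0, 1.0]])]
```

View pics/scene0.png

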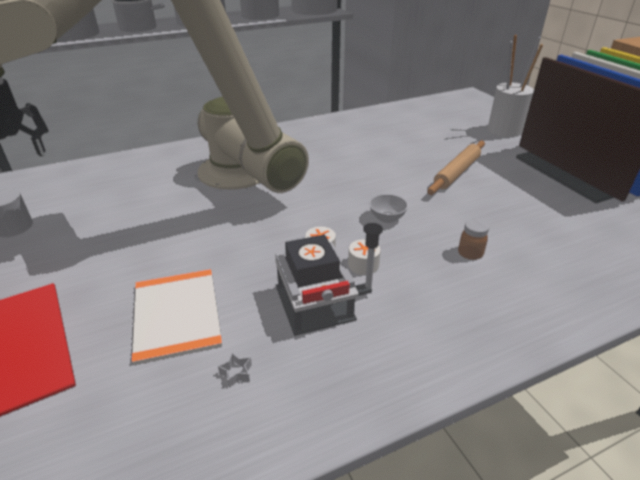

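View pics/top0.png

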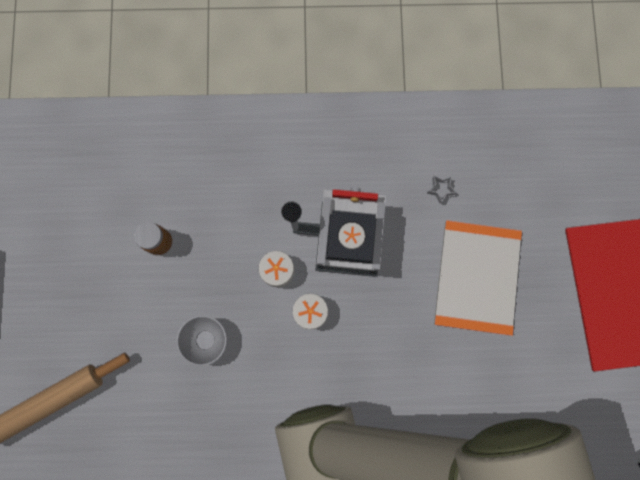

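View pics/wrist0.png

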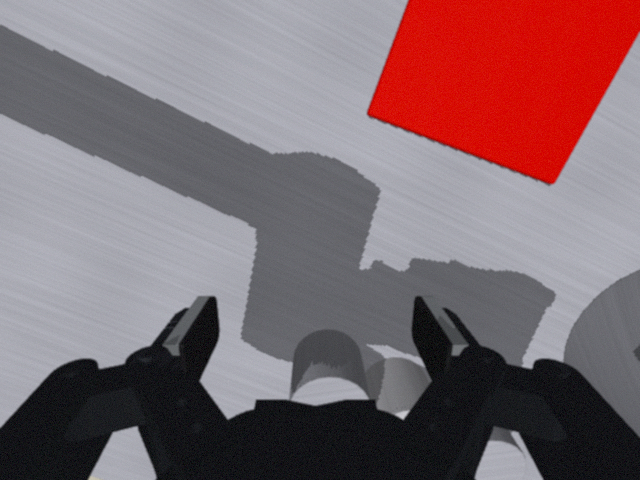

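The scene view shows the stand with the mould at (312,255), the board at (175,312), the knob at (373,235), the cutter at (235,370), the bowl at (388,208) and the jar at (474,240).

Plug candidates in the top view are:
- the plug in the mould at (351,236)
- a loose white puck at (276,268)
- a loose white puck at (310,311)

The red tray at (610,290) could be taken for the board, but the white one with orange strips is at (478,278).

The description says jammed in the mould and smallest, so I choose (351,236). Next I'll measure and check it in a close crop.

```bash
cat > h.py <<'E'
import numpy as np,cv2
def load(n): return dict(np.load(n+".npz"))
def ray(d,uv,z):
    K=d["intrinsics"];R=d["R"];t=d["t"]
    uv=np.atleast_2d(np.asarray(uv,float))
    r=np.c_[(uv[:,0]-K[0,2])/K[0,0],(uv[:,1]-K[1,2])/K[1,1],np.ones(len(uv))]@R
    c=-R.T@t
    return c+r*((z-c[2])/r[:,2])[:,None]
def cloud(d):
    K=d["intrinsics"];h,w=d["z_map"].shape
    u,v=np.meshgrid(np.arange(w),np.arange(h));z=d["z_map"]
    P=np.stack([(u-K[0,2])/K[0,0]*z,(v-K[1,2])/K[1,1]*z,z],-1)
    return (P-d["t"])@d["R"]
E
python3 - <<'E'
from h import *
d=load("top0");im=d["pixels"];P=cloud(d)
cv2.imwrite("pics/crop0.png",cv2.resize(im[170:340,240:440][...,::-1],(800,680))[:600])
hsv=cv2.cvtColor(im,cv2.COLOR_RGB2HSV)
# orange stars / white discs
def comps(m,mn=20):
    n,l,s,c=cv2.connectedComponentsWithStats(m.astype(np.uint8))
    return [(i,s[i].tolist(),c[i].round(1).tolist(),l==i) for i in range(1,n) if s[i][4]>mn]
w=(hsv[...,1]<40)&(hsv[...,2]>185)
for i,s,c,m in comps(w,100):print("white",s,c,np.median(P[m],0).round(4))
o=(hsv[...,0]<14)&(hsv[...,1]>150)&(hsv[...,2]>150)
for i,s,c,m in comps(o):print("or/red",s,c,np.median(P[m],0).round(4))
for n,sl in {"stand":(slice(185,280),slice(270,395))}.items():
    Z=P[sl][...,2];print(np.histogram(Z,bins=np.arange(-.01,.2,.005)))
# knob top
m=(P[...,2]>.155)&(P[...,2]<.19);m[300:]=0
for i,s,c,mm in comps(m,30):print("knob",s,c,np.median(P[mm],0).round(4))
m=(P[...,2]>.120)&(P[...,2]<.132);m[300:]=0
for i,s,c,mm in comps(m,100):
    cn=cv2.findContours(mm.astype(np.uint8),0,1)[0][0]; r=cv2.minAreaRect(np.vstack([P[mm][:,:2]]).astype(np.float32)*1000);print("mould",s,c,r,np.median(P[mm][:,2]))
m=(P[...,2]>.10)&(P[...,2]<.111);m[300:]=0
for i,s,c,mm in comps(m,30):
    r=cv2.minAreaRect(P[mm][:,:2].astype(np.float32)*1000);print("stop",s,c,r)
m=(P[...,2]>.09)&(P[...,2]<.0985);m[300:]=0
for i,s,c,mm in comps(m,30):
    r=cv2.minAreaRect(P[mm][:,:2].astype(np.float32)*1000);print("lips",s,c,r)
E
```

```text
or/red [333, 190, 44, 8, 151] [354.8, 193.6] [ 0.6963 -0.0277  0.1071]
or/red [446, 221, 75, 18, 577] [483.3, 229.7] [ 0.6375 -0.3005  0.0135]
or/red [568, 220, 72, 150, 8345] [609.7, 290.3] [ 0.5098 -0.555   0.0129]
or/red [346, 228, 10, 14, 33] [351.3, 235.4] [ 0.6112 -0.0187  0.1258]
or/red [266, 259, 21, 20, 88] [275.5, 267.8] [0.5593 0.1314 0.05  ]
or/red [300, 302, 21, 20, 99] [309.9, 310.7] [0.4721 0.0665 0.0502]
or/red [435, 316, 78, 19, 646] [473.8, 325.0] [ 0.4398 -0.2693  0.0132]
(array([  19, 1672, 3419,  436,  124,   16,  156,  126,   17,    5,   20,
        358,  251,    8,    7,   11,   20,  333,  662,  105,  462,  729,
        154,  249,   36,   33,  478, 1491,  102,    3,    0,    0,    0,
          0,    0,   50,  270,   17,    0,    0,    0]), array([-0.01 , -0.005,  0.   ,  0.005,  0.01 ,  0.015,  0.02 ,  0.025,
        0.03 ,  0.035,  0.04 ,  0.045,  0.05 ,  0.055,  0.06 ,  0.065,
        0.07 ,  0.075,  0.08 ,  0.085,  0.09 ,  0.095,  0.1  ,  0.105,
        0.11 ,  0.115,  0.12 ,  0.125,  0.13 ,  0.135,  0.14 ,  0.145,
        0.15 ,  0.155,  0.16 ,  0.165,  0.17 ,  0.175,  0.18 ,  0.185,
        0.19 ,  0.195]))
knob [281, 201, 21, 21, 337] [291.1, 211.0] [0.6498 0.0937 0.1718]
mould [327, 210, 49, 51, 2063] [351.4, 234.9] ((612.107177734375, -17.55120086669922), (84.04074096679688, 91.03034210205078), 83.1925048828125) 0.12648411120022043
stop [332, 187, 46, 14, 349] [354.9, 193.6] ((697.9609985351562, -27.072071075439453), (27.003467559814453, 87.53987884521484), 1.5192846059799194)
lips [317, 197, 14, 67, 527] [324.3, 230.9] ((628.4702758789062, 31.079776763916016), (21.02461051940918, 132.1555633544922), 83.08133697509766)
lips [370, 202, 15, 67, 473] [378.1, 235.3] ((616.4392700195312, -70.11219787597656), (18.826126098632812, 131.8487091064453), 82.34420013427734)
```

View pics/crop0.png

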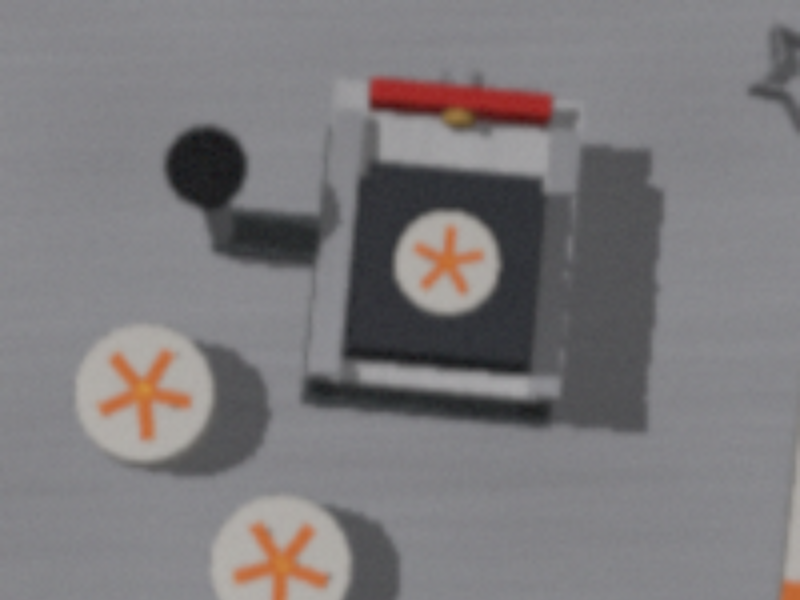

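The crop shows three discs with stars. The one in the dark mould (crop 447,262) is clearly the smallest, and the two loose ones are larger, so they are look-alikes. The brass stud is at crop (458,117).

From the measurements, the stand yaw is about -6.8° and the rod axis is at about (0.636,-0.0205). The mould sits at stand x of about -24 mm. I'll shut the gripper and go behind the mould.

Emit:
move_arm(
  targets=[0,0,0,0,0.185,0,0,0,0,0,0.185,0,0,0,0,0,0.185,0,-21,0,-44,0,0,0,-21,0,-44,0,0,0],
  hand=-1,
  squeeze=40,
)

```text
time_s: 0.78
position: [0.2846, -0.4152, 0.2389]
tool_rot: [[-0.993, -0.0, -0.12], [0.12, 0.001, -0.993], [0.0, -1.0, -0.001]]
ft_force: [-0.5, 0.1, -0.7]
grip_width: 0.0003
```

Emit:
move_arm(
  targets=[-21,0,-44,0,0,0,-21,0,-44,0,0,0,-21,0,-44,0,0,0,-21,0,-44,0,0,0,-21,0,-44,0,0,0],
)

```text
time_s: 1.4
position: [0.4153, -0.2087, 0.2393]
tool_rot: [[-0.993, -0.0, -0.119], [0.119, 0.0, -0.993], [0.0, -1.0, -0.0]]
ft_force: [0.7, 0.1, 0.8]
grip_width: 0.0
```

Emit:
move_arm(
  targets=[-21,0,-44,0,0,0,-21,0,-44,0,0,0,-21,0,-44,0,0,0,-21,0,-44,0,0,0,-20,0,-38,0,0,0],
)

```text
time_s: 2.02
position: [0.5441, -0.0084, 0.2391]
tool_rot: [[-0.993, -0.0, -0.118], [0.118, 0.0, -0.993], [0.0, -1.0, -0.0]]
ft_force: [0.5, -0.4, 0.6]
grip_width: 0.0003
```

Emit:
move_arm(
  targets=[4,30,1,0,0,0,0,35,0,0,0,0,0,35,0,0,0,0,0,30,0,0,0,0,0,11,0,0,0,0],
)

```text
time_s: 2.65
position: [0.5387, -0.0105, 0.0968]
tool_rot: [[-0.993, -0.003, -0.119], [0.119, 0.001, -0.993], [0.003, -1.0, -0.0]]
ft_force: [0.3, 0.4, 1.1]
grip_width: 0.0001
```

```bash
cat >> h.py <<'E'
def snap(n,tag):
    from rig import get_image
    d=get_image(n);cv2.imwrite(f"pics/{n}{tag}.png",d["pixels"][...,::-1]);np.savez(f"{n}{tag}.npz",**d);return d
O=np.array([.636,-.0205]);X=np.array([.993,-.118]);Y=np.array([.118,.993])
def st(p): p=np.asarray(p)[:2]-O;return p@X*1000,p@Y*1000
E
python3 - <<'E'
from h import *
from rig import env
s=env.observe();print(s["position"],st(s["position"]),s["ft_force"])
snap("wrist","1");d=snap("scene","1")
cv2.imwrite("pics/s1c.png",cv2.resize(d["pixels"][180:340,230:430][...,::-1],(750,600)))
E
```

```text
[ 0.53867713 -0.01049791  0.09679065] (np.float64(-97.821855117792), np.float64(-1.5520194303961519)) [0.27035399 0.41542501 1.09620425]
```

View pics/wrist1.png

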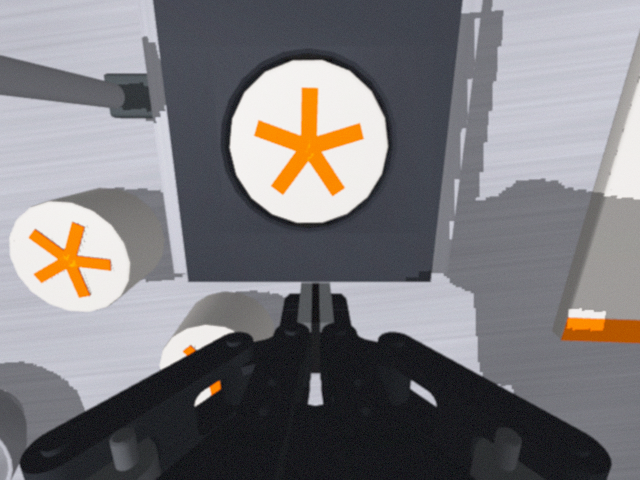

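View pics/s1c.png

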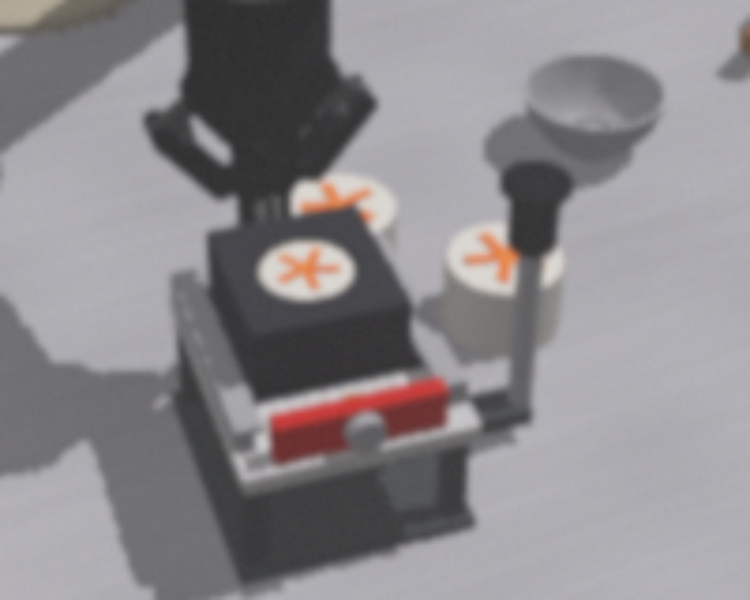

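The wrist view shows the shut fingers at (315,320) just behind the mould's near face, with the plug at (309,141). I'll begin the push.

Emit:
move_arm(
  targets=[-3,0,0,0,0,0,-3,0,0,0,0,0,-3,0,0,0,0,0,-3,0,0,0,0,0,-2,0,0,0,0,0],
)

```text
time_s: 3.38
position: [0.5535, -0.0123, 0.0984]
tool_rot: [[-0.993, 0.0, -0.119], [0.119, -0.0, -0.993], [-0.0, -1.0, 0.0]]
ft_force: [1.0, 0.7, 0.4]
grip_width: -0.0002
```

Emit:
move_arm(
  targets=[-2,0,0,0,0,0,-2,0,0,0,0,0,-2,0,0,0,0,0,-2,0,0,0,0,0,-2,0,0,0,0,0],
)

```text
time_s: 4.0
position: [0.5617, -0.0131, 0.0983]
tool_rot: [[-0.993, -0.004, -0.119], [0.119, 0.001, -0.993], [0.004, -1.0, -0.0]]
ft_force: [-8.6, 1.2, 5.3]
grip_width: -0.0001
```

Emit:
move_arm(
  targets=[-2,0,0,0,0,0,-2,0,0,0,0,0,-1,0,0,0,0,0,-1,0,0,0,0,0,-1,0,0,0,0,0],
)

```text
time_s: 4.62
position: [0.5686, -0.014, 0.0983]
tool_rot: [[-0.993, -0.004, -0.119], [0.119, 0.001, -0.993], [0.004, -1.0, -0.0]]
ft_force: [-8.3, 0.5, 5.5]
grip_width: -0.0
```

```bash
python3 - <<'E'
from h import *
from rig import env
s=env.observe();print(s["position"],st(s["position"]),s["ft_force"])
d=snap("top","2")
cv2.imwrite("pics/t2c.png",cv2.resize(d["pixels"][170:290,270:430][...,::-1],(800,600),interpolation=cv2.INTER_CUBIC))
E
```

```text
[ 0.56860332 -0.01397176  0.09831672] (np.float64(-67.69523687746823), np.float64(-1.470262061305565)) [-8.28036634  0.54679286  5.47825236]
```

View pics/t2c.png

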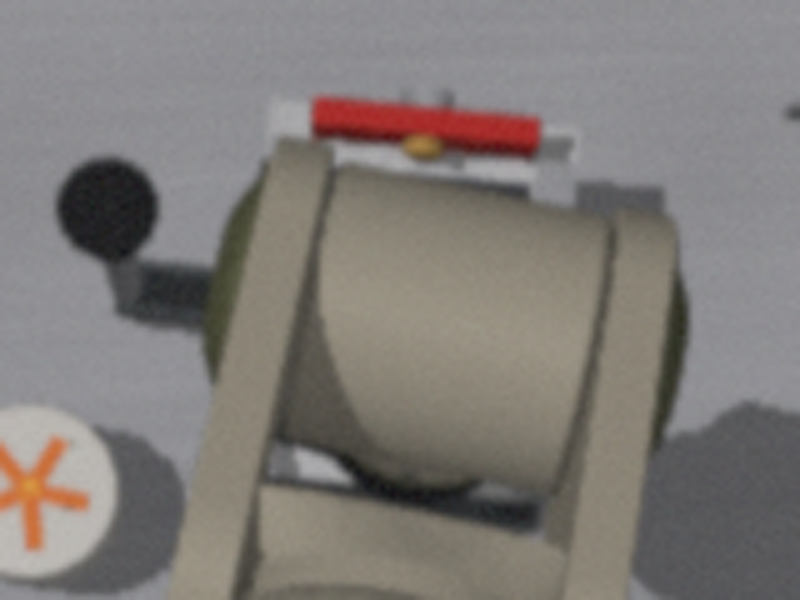

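The arm hides the mould here, but the stud (422,147) and the stop's front edge (425,138) are visible, with a gap still left. I'll estimate the stud tip.

```bash
python3 - <<'E'
from h import *
d=load("top0")
for uv,z in [((354.4,201.4),.088),((354.4,201.4),.1),((354.4,197.),.104),((340,196.5),.106)]:
    print(uv,z,st(ray(d,uv,z)[0]))
dd=load("wrist1");P=cloud(load("top0"))[196:206,348:361]
c=np.array([st(p) for p in P.reshape(-1,3)]);print(np.round(P[...,2]*1000).astype(int));print(c[:,0].reshape(10,13).round().astype(int))
s=load("scene0");
E
```

```text
(354.4, 201.4) 0.088 (np.float64(50.21852689739739), np.float64(-1.2088768530522045))
(354.4, 201.4) 0.1 (np.float64(47.213120529188835), np.float64(-0.7605065832437731))
(354.4, 197.0) 0.104 (np.float64(54.977968701160336), np.float64(0.16532690660471006))
(340, 196.5) 0.106 (np.float64(52.71525100265269), np.float64(28.227259191162236))
[[105 108 104 106 106 107 108 108 106 109 108 105 108]
 [ 96  96  99 100 104 106 104 104 103 104 106 103 104]
 [ 89  89  88 100 101 105 104 103 102  98  96  98  97]
 [ 80  81  95 100 102 103 100 105 103 101  96  90  90]
 [ 78  80  96  99  98  97 105 104 100 101  95  82  80]
 [ 81  81  80  83  92  94  90  98  95  96  80  84  80]
 [ 77  79  79  82  84  85  84  81  83  79  81  82  78]
 [ 84  80  79  81  81  83  83  83  79  80  81  82  81]
 [ 80  78  81  80  80  79  84  82  79  82  79  82  79]
 [ 82  78  85  81  80  79  79  79  80  82  81  82  83]]
[[56 55 56 56 56 56 56 56 57 56 57 58 57]
 [56 56 55 55 54 54 55 55 56 55 55 56 56]
 [56 56 56 53 53 53 53 53 54 55 56 55 56]
 [56 56 53 51 51 51 52 51 51 52 54 55 56]
 [54 54 50 50 50 50 49 49 50 50 52 56 56]
 [52 52 52 52 50 49 50 49 50 50 54 53 54]
 [51 50 50 50 49 50 50 51 51 52 51 51 53]
 [47 48 48 48 48 48 48 48 49 49 49 49 50]
 [46 46 46 46 47 47 46 47 47 47 48 47 48]
 [43 44 43 44 45 45 45 45 45 45 45 45 45]]
```

Emit:
move_arm(
  targets=[-2,0,0,0,0,0,-2,0,0,0,0,0,-2,0,0,0,0,0,-2,0,0,0,0,0,-2,0,0,0,0,0],
)

```text
time_s: 5.3
position: [0.5786, -0.0151, 0.0983]
tool_rot: [[-0.993, -0.004, -0.119], [0.119, 0.001, -0.993], [0.004, -1.0, -0.0]]
ft_force: [-7.5, 0.6, 5.5]
grip_width: 0.0003
```

Emit:
move_arm(
  targets=[-0.4,0,0,0,0,0,-0.4,0,0,0,0,0,-0.4,0,0,0,0,0,-0.4,0,0,0,0,0,-0.4,0,0,0,0,0],
)

```text
time_s: 5.92
position: [0.5805, -0.0154, 0.0983]
tool_rot: [[-0.993, -0.004, -0.119], [0.119, 0.001, -0.993], [0.004, -1.0, -0.0]]
ft_force: [-8.0, 1.5, 5.5]
grip_width: 0.0002
```

Emit:
move_arm(
  targets=[-0.3,0,0,0,0,0,-0.3,0,0,0,0,0,-0.3,0,0,0,0,0,-0.2,0,0,0,0,0,-0.2,0,0,0,0,0],
)

```text
time_s: 6.55
position: [0.5818, -0.0155, 0.0983]
tool_rot: [[-0.993, -0.004, -0.119], [0.119, 0.001, -0.993], [0.004, -1.0, -0.0]]
ft_force: [-8.9, 1.4, 4.3]
grip_width: 0.0005
```

```bash
python3 - <<'E'
from h import *
d=snap("wrist","3");d=snap("top","3")
cv2.imwrite("pics/t3c.png",cv2.resize(d["pixels"][180:230,320:400][...,::-1],(800,500),interpolation=cv2.INTER_CUBIC))
E
```

```text
(no output)
```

View pics/wrist3.png

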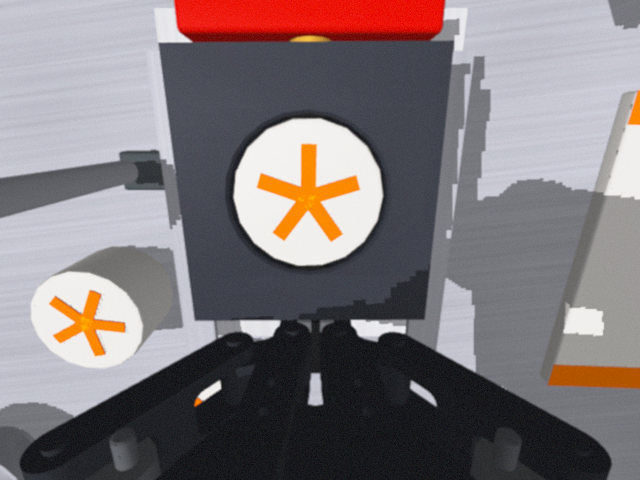

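View pics/t3c.png

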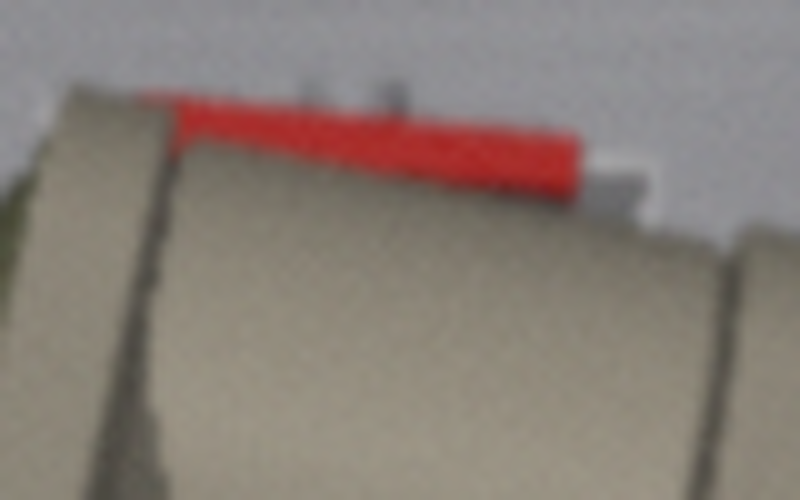

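The wrist view shows the mould's far edge (row 42) close to the stop, with the stud peeking out at (309,39). I'll compute the remaining travel from the plug centre, then keep creeping.

```bash
cat >> h.py <<'E'
def wray(d,s,uv,z):
    M=d["mount"];K=d["intrinsics"];uv=np.atleast_2d(np.asarray(uv,float))
    r=np.c_[(uv[:,0]-K[0,2])/K[0,0],(uv[:,1]-K[1,2])/K[1,1],np.ones(len(uv))]
    Rw=np.asarray(s["tool_rot"]);r=r@M[:3,:3].T@Rw.T;c=np.asarray(s["position"])+Rw@M[:3,3]
    return c+r*((z-c[2])/r[:,2])[:,None]
def disc(d,box):
    x0,y0,x1,y1=box;im=d["pixels"];m=((im.min(2)>150)|((im[...,0]>180)&(im[...,2]<90))).astype(np.uint8)
    k=np.zeros_like(m);k[y0:y1,x0:x1]=m[y0:y1,x0:x1]
    c=max(cv2.findContours(k,0,1)[0],key=cv2.contourArea);return cv2.fitEllipse(cv2.convexHull(c))
E
python3 - <<'E'
from h import *
from rig import env
s=env.observe();d=load("wrist3");e=disc(d,(200,100,420,290));print(e)
print("plug",st(wray(d,s,e[0],.124)[0]),"mould front edge",st(wray(d,s,(309,42.5),.126)[0]),"rear",st(wray(d,s,(309,320),.126)[0]),"stop top edge front",st(wray(d,s,(250,41),.106)[0]))
E
```

```text
((307.6795349121094, 191.46014404296875), (147.58554077148438, 148.7095489501953), 107.85016632080078)
plug (np.float64(3.2227922221575116), np.float64(0.17258263728557788)) mould front edge (np.float64(45.92898038402353), np.float64(-0.5694502517795398)) rear (np.float64(-43.469328123189214), np.float64(0.0024471645285866093)) stop top edge front (np.float64(50.92304843014642), np.float64(19.573523089609886))
```

Emit:
move_arm(
  targets=[-0.3,0,0,0,0,0,-0.3,0,0,0,0,0,-0.3,0,0,0,0,0,-0.2,0,0,0,0,0,-0.2,0,0,0,0,0],
)

```text
time_s: 7.28
position: [0.5829, -0.0157, 0.0983]
tool_rot: [[-0.993, -0.004, -0.119], [0.119, 0.001, -0.993], [0.004, -1.0, -0.0]]
ft_force: [-10.0, -0.0, 5.9]
grip_width: -0.0003
```

Emit:
move_arm(
  targets=[-0.2,0,0,0,0,0,-0.2,0,0,0,0,0,-0.2,0,0,0,0,0,-0.2,0,0,0,0,0,-0.2,0,0,0,0,0],
)

```text
time_s: 7.9
position: [0.583, -0.0157, 0.0983]
tool_rot: [[-0.993, -0.007, -0.119], [0.119, 0.001, -0.993], [0.007, -1.0, -0.0]]
ft_force: [-14.9, 1.1, 9.6]
grip_width: 0.0
```

The stud is felt: the advance stalls and the force rises. One small nudge to make it firm.

Emit:
move_arm(
  targets=[-0.2,0,0,0,0,0,-0.2,0,0,0,0,0,0,0,0,0,0,0,0,0,0,0,0,0,0,0,0,0,0,0],
)

```text
time_s: 8.52
position: [0.583, -0.0157, 0.0983]
tool_rot: [[-0.993, -0.008, -0.118], [0.118, 0.001, -0.993], [0.008, -1.0, -0.0]]
ft_force: [-15.9, 0.4, 9.5]
grip_width: -0.0001
```

Mould on the stud with about 7 N over the sliding force. Now back off and rise.

Emit:
move_arm(
  targets=[1,0,0,0,0,0,2,0,0,0,0,0,7,0,0,0,0,0,10,-25,0,0,0,0,0,-45,0,0,0,0],
)

```text
time_s: 9.15
position: [0.5649, -0.0136, 0.1678]
tool_rot: [[-0.993, -0.004, -0.119], [0.119, 0.001, -0.993], [0.004, -1.0, -0.0]]
ft_force: [1.2, 0.6, 0.4]
grip_width: 0.0001
```

Emit:
move_arm(
  targets=[0,-40,0,0,0,0,0,-20,0,0,0,0,-10,0,-38,0,0,0,-30,0,-38,0,0,0,-30,0,-38,0,0,0],
  hand=1,
)

```text
time_s: 9.78
position: [0.65, 0.092, 0.2285]
tool_rot: [[-0.993, 0.001, -0.119], [0.119, -0.0, -0.993], [-0.001, -1.0, 0.0]]
ft_force: [0.7, -0.3, 0.7]
grip_width: 0.085
```

```bash
python3 - <<'E'
from h import *
from rig import env
s=env.observe();print(s["position"],st(s["position"]))
d=snap("wrist","4");d=snap("scene","4")
cv2.imwrite("pics/s4c.png",cv2.resize(d["pixels"][160:340,220:460][...,::-1],(800,600)))
E
```

```text
[0.64995716 0.09202239 0.22854098] (np.float64(0.5818145581458395), np.float64(113.38168144822336))
```

View pics/wrist4.png

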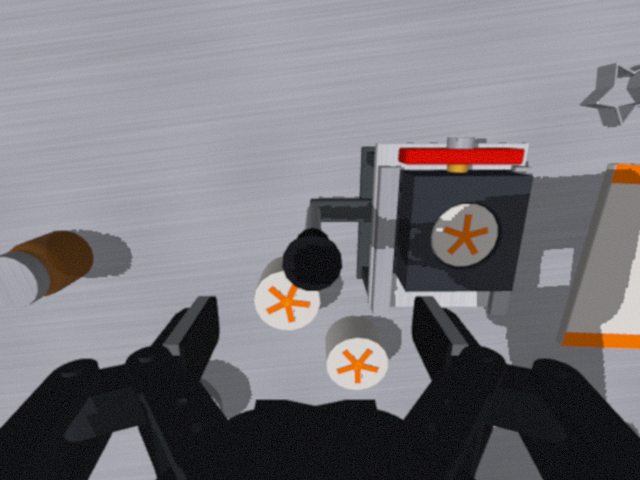

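View pics/s4c.png

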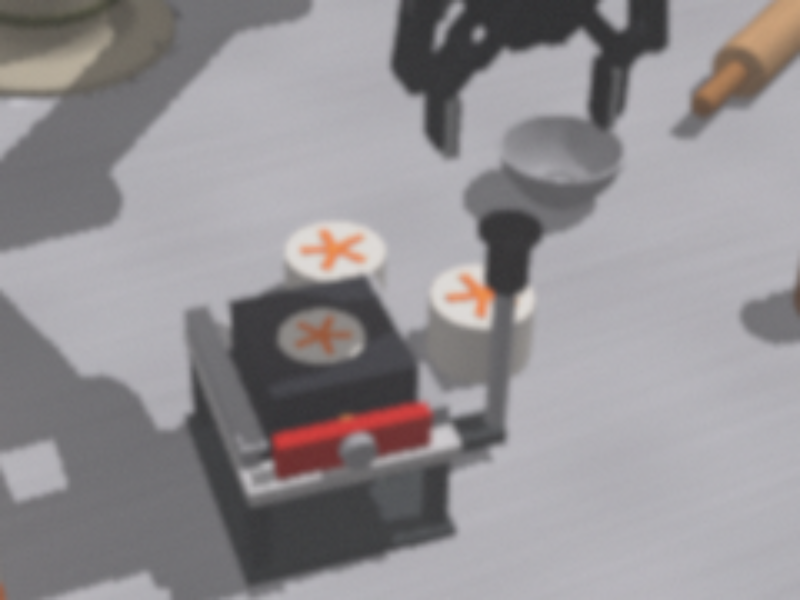

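The wrist view shows the knob flange centred at about (312,259) between the open fingers, and the mould touching the stud at (459,170). I'll compute the knob's offset.

```bash
python3 - <<'E'
from h import *
from rig import env
s=env.observe();d=load("wrist4");im=d["pixels"];m=np.zeros((480,640),np.uint8)
m[225:295,275:350]=(im.max(2)[225:295,275:350]<26)
c=max(cv2.findContours(m,0,1)[0],key=cv2.contourArea);print(cv2.minEnclosingCircle(c))
(u,v),r=cv2.minEnclosingCircle(c)
p=wray(d,s,(u,290.5-r),.171)[0];print(p,st(p), np.asarray(s["tool_rot"]).T@(p-s["position"])*1000)
e=disc(d,(425,195,505,270));print(e,st(wray(d,s,e[0],.124)[0]))
E
```

```text
((314.3223571777344, 262.3343200683594), 26.17263412475586)
[0.64940291 0.09397854 0.171     ] (np.float64(-0.19937962181357904), np.float64(115.2587300374818)) [ 1.35808266 55.98941592  0.20276831]
((453.8262634277344, 212.12420654296875), (10.083698272705078, 31.234825134277344), 61.679561614990234) (np.float64(21.994315197698587), np.float64(13.60773554621828))
```

Emit:
move_arm(
  targets=[1,30,0,0,0,0,0,30,0,0,0,0,0,20,0,0,0,0,0,7,0,0,0,0,0,0,0,0,0,0],
)

```text
time_s: 10.5
position: [0.6482, 0.0909, 0.1416]
tool_rot: [[-0.993, 0.0, -0.119], [0.119, -0.0, -0.993], [-0.0, -1.0, 0.0]]
ft_force: [0.1, -0.2, 0.8]
grip_width: 0.0856
```

Emit:
move_arm(
  targets=[0,0,0,0,0,0,0,0,0,0,0,0,0,0,0,0,0,0,0,0,0,0,0,0,0,0,0,0,0,0],
  hand=-1,
  squeeze=60,
)

```text
time_s: 11.12
position: [0.6489, 0.0942, 0.1429]
tool_rot: [[-0.993, 0.004, -0.117], [0.117, 0.005, -0.993], [-0.003, -1.0, -0.005]]
ft_force: [0.9, 13.5, 4.9]
grip_width: 0.0357
```

```bash
python3 - <<'E'
from h import *
from rig import env
s=env.observe();print(s["position"],st(s["position"]),s["ft_force"],s["grip_width"])
d=snap("wrist","5");d=snap("scene","5")
cv2.imwrite("pics/s5c.png",cv2.resize(d["pixels"][180:330,260:460][...,::-1],(800,600)))
E
```

```text
[0.64887819 0.0941806  0.14290202] (np.float64(-0.7442642197953472), np.float64(115.39746547960047)) [ 0.93082712 13.47931916  4.85708928] 0.03571496762674258
```

View pics/s5c.png

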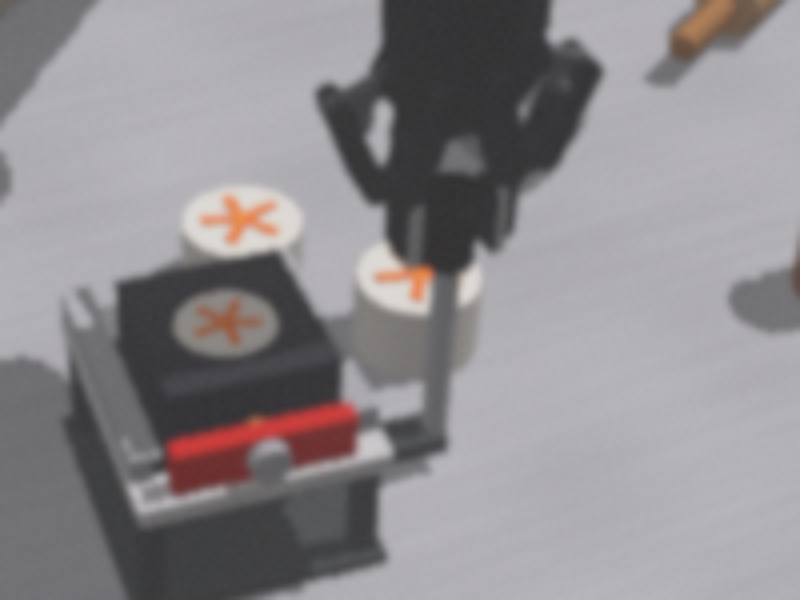

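View pics/wrist5.png

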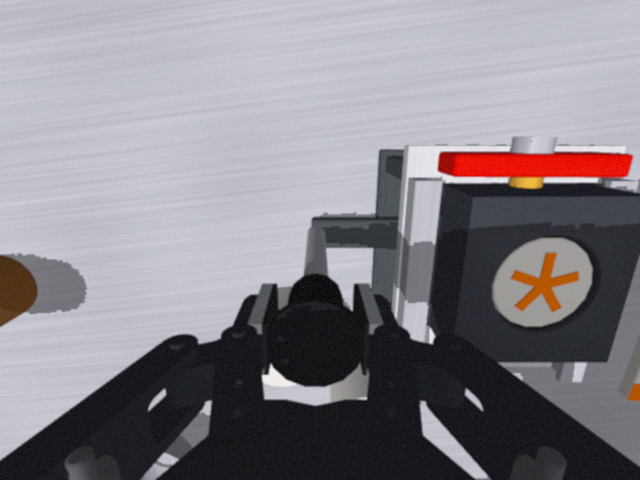

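The fingers hold the knob at its flange (width 36 mm), with the flange at (318,340) between the pads. They are about 2.5 mm off-centre, giving 13 N sideways, so I'll relax that and then lift.

Emit:
move_arm(
  targets=[0,0,-1.5,0,0,0,0,0,-1,0,0,0,0,-1,0,0,0,0,0,-2,0,0,0,0,0,-2,0,0,0,0],
  squeeze=80,
)

```text
time_s: 11.85
position: [0.6487, 0.0942, 0.1452]
tool_rot: [[-0.993, -0.001, -0.119], [0.119, 0.001, -0.993], [0.001, -1.0, -0.001]]
ft_force: [4.2, 4.7, -7.1]
grip_width: 0.0349
```

```bash
python3 - <<'E'
from h import *
from rig import env
s=env.observe();print(s["position"],s["ft_force"],s["wrist_torque"],s["grip_width"])
d=snap("wrist","6")
E
```

```text
[0.6487061  0.09424785 0.14518157] [ 4.1849565   4.68214381 -7.08762899] [ 1.01802407 -0.79224807  0.06066677] 0.034922296403828545
```

View pics/wrist6.png

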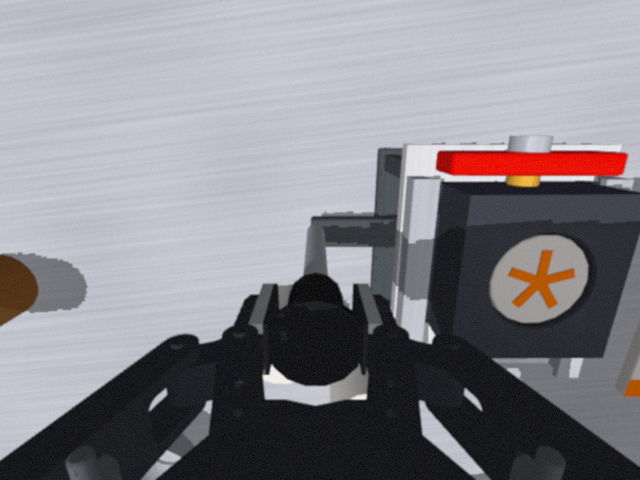

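Emit:
move_arm(
  targets=[0,-2,0,0,0,0,0,-2,0,0,0,0,0,-2,0,0,0,0,0,-1,0,0,0,0,0,0,0,0,0,0],
)

```text
time_s: 12.52
position: [0.6487, 0.0942, 0.1522]
tool_rot: [[-0.993, -0.001, -0.119], [0.119, 0.001, -0.993], [0.001, -1.0, -0.001]]
ft_force: [5.6, 3.7, -5.4]
grip_width: 0.0346
```

```bash
python3 - <<'E'
from h import *
from rig import env
s=env.observe();print(s["position"],s["ft_force"],s["wrist_torque"],s["grip_width"])
d=snap("wrist","7");d=snap("scene","7")
cv2.imwrite("pics/s7c.png",cv2.resize(d["pixels"][180:330,260:460][...,::-1],(800,600)))
E
```

```text
[0.64872301 0.09422463 0.15220447] [ 5.55390769  3.72764966 -5.43848191] [ 1.02172668 -0.67194568  0.06124971] 0.03464272654389566
```

View pics/wrist7.png

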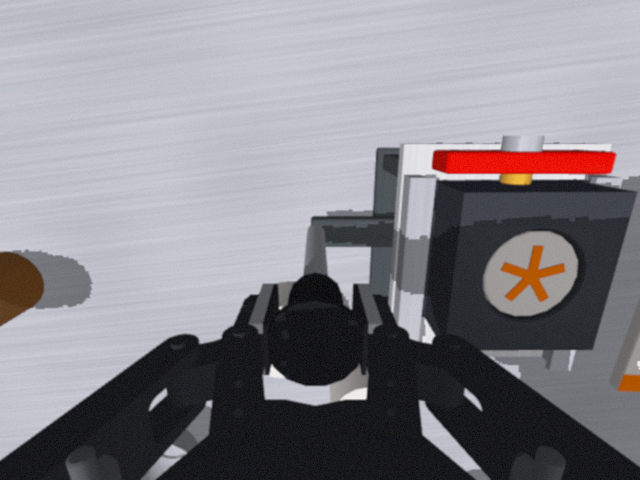

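View pics/s7c.png

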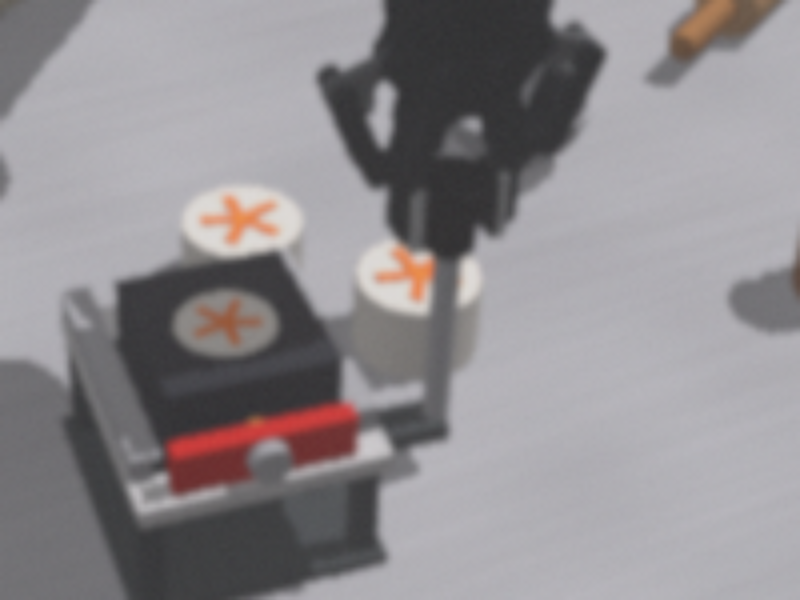

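The knob sits at the same pixel in the wrist view while the arm rises, and the post is visibly longer in the scene view. No slip, so continue.

Emit:
move_arm(
  targets=[0,-2,0,0,0,0,0,-2,0,0,0,0,0,-2,0,0,0,0,0,-2,0,0,0,0,0,-2,0,0,0,0],
)

```text
time_s: 13.25
position: [0.6486, 0.0942, 0.1604]
tool_rot: [[-0.993, -0.003, -0.119], [0.119, 0.002, -0.993], [0.003, -1.0, -0.001]]
ft_force: [8.0, 4.4, -15.8]
grip_width: 0.0343
```

Emit:
move_arm(
  targets=[0,-2,0,0,0,0,0,-2,0,0,0,0,0,-2,0,0,0,0,0,-1,0,0,0,0,0,-1,0,0,0,0],
)

```text
time_s: 13.88
position: [0.6486, 0.0942, 0.1683]
tool_rot: [[-0.993, -0.003, -0.119], [0.119, 0.002, -0.993], [0.003, -1.0, -0.001]]
ft_force: [8.3, 4.3, -15.9]
grip_width: 0.035
```

```bash
python3 - <<'E'
from h import *
from rig import env
s=env.observe();print(s["position"],s["ft_force"],s["wrist_torque"],s["grip_width"])
d=snap("wrist","8");d=snap("top","8")
cv2.imwrite("pics/t8c.png",cv2.resize(d["pixels"][170:290,270:430][...,::-1],(800,600)))
P=cloud(d);print(np.median(P[228:240,346:358,2]))
E
```

```text
[0.64856782 0.09421177 0.16826375] [  8.30756517   4.33022381 -15.85107308] [ 1.00835613 -1.21894852  0.09236156] 0.034968387427408154
0.12898289875087054
```

View pics/wrist8.png

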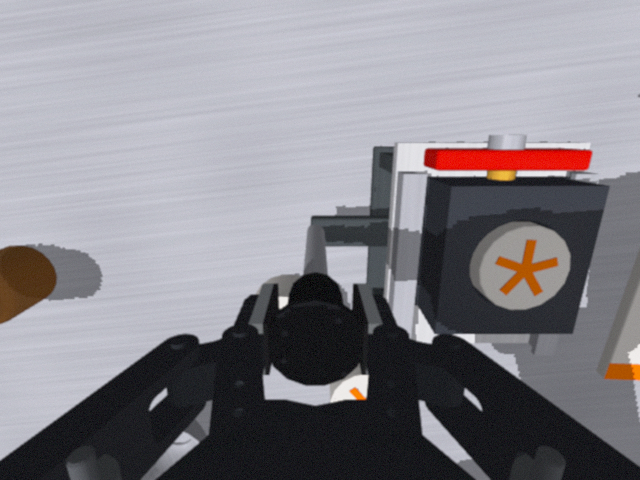

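View pics/t8c.png

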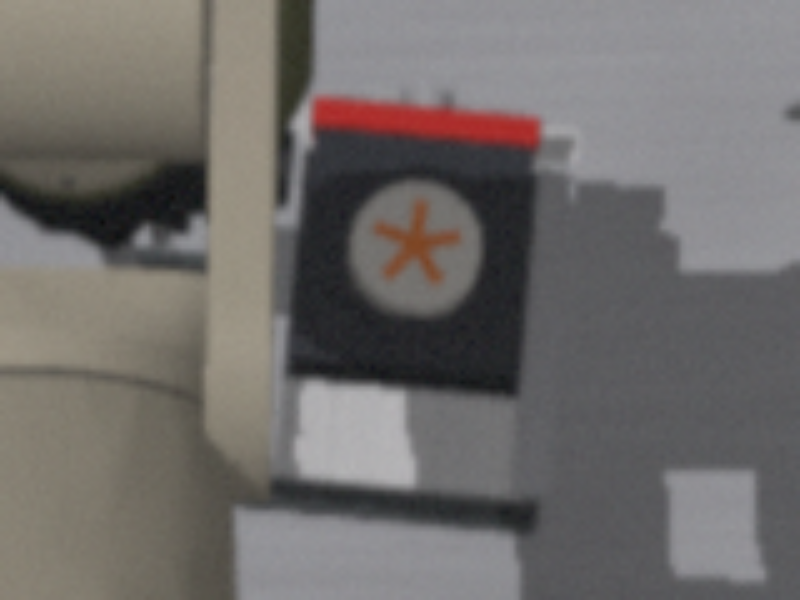

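The plug is rising proud of the rim (wrist 521,266). I'll read its height.

```bash
cat >> h.py <<'E'
def plugtop(d):
    P=cloud(d);im=d["pixels"].astype(int);hs=cv2.cvtColor(d["pixels"],cv2.COLOR_RGB2HSV)
    m=(P[...,2]>.115)&(P[...,2]<.17)&(np.abs(P[...,0]-.64)<.06)&(np.abs(P[...,1]+.021)<.045)&((im.min(2)>80)|((hs[...,1]>110)&(hs[...,0]<15)))
    m=m.astype(np.uint8);n,l,s,c=cv2.connectedComponentsWithStats(m);i=1+np.argmax(s[1:,4])
    k=cv2.erode((l==i).astype(np.uint8),np.ones((5,5)))>0
    dark=(P[...,2]>.115)&(P[...,2]<.14)&(im.max(2)<65)&(np.abs(P[...,0]-.64)<.06)&(np.abs(P[...,1]+.021)<.045)
    return np.median(P[k],0),s[i,4],np.median(P[dark][:,2])
E
python3 - <<'E'
from h import *
print(plugtop(load("top0")));print(plugtop(load("top8")))
E
```

```text
(array([ 0.61372349, -0.01665051,  0.12550237]), np.int32(566), np.float64(0.12700654897963895))
(array([ 0.63145326, -0.02745088,  0.13622375]), np.int32(521), np.float64(0.12747257327516673))
```

Emit:
move_arm(
  targets=[0,-2,0,0,0,0,0,-2,0,0,0,0,0,-2,0,0,0,0,0,-2,0,0,0,0,0,-2,0,0,0,0],
)

```text
time_s: 14.6
position: [0.6486, 0.0942, 0.1782]
tool_rot: [[-0.993, -0.003, -0.119], [0.119, 0.002, -0.993], [0.003, -1.0, -0.001]]
ft_force: [8.8, 3.9, -15.5]
grip_width: 0.0345
```

Emit:
move_arm(
  targets=[0,-1,0,0,0,0,0,-1,0,0,0,0,0,0,0,0,0,0,0,0,0,0,0,0,0,0,0,0,0,0],
)

```text
time_s: 15.22
position: [0.6486, 0.0942, 0.1803]
tool_rot: [[-0.993, -0.003, -0.119], [0.119, 0.002, -0.993], [0.003, -1.0, -0.001]]
ft_force: [8.0, 4.0, -15.4]
grip_width: 0.0343
```

```bash
python3 - <<'E'
from h import *
print(plugtop(snap("top","9")))
E
```

```text
(array([ 0.63823952, -0.01386863,  0.14770914]), np.int32(552), np.float64(0.1275756820781354))
```

Emit:
move_arm(
  targets=[0,-1,0,0,0,0,0,-1,0,0,0,0,0,-0.5,0,0,0,0,0,0,0,0,0,0,0,0,0,0,0,0],
)

```text
time_s: 15.9
position: [0.6486, 0.0942, 0.1827]
tool_rot: [[-0.993, -0.003, -0.119], [0.119, 0.002, -0.993], [0.003, -1.0, -0.001]]
ft_force: [8.1, 4.4, -16.0]
grip_width: 0.0347
```

```bash
python3 - <<'E'
from h import *
d=snap("top","10");print(plugtop(d));snap("wrist","10")
E
```

```text
(array([ 0.63492274, -0.01757301,  0.15044059]), np.int32(563), np.float64(0.12753838812113594))
```

View pics/wrist10.png

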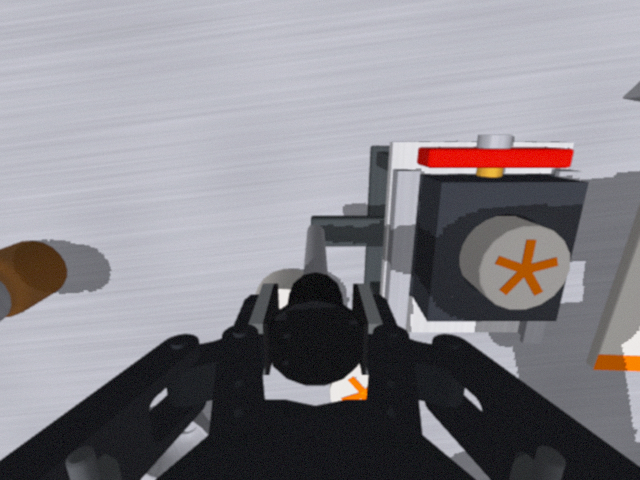

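The plug stands about 24 mm proud (wrist 523,262) and the mould is still on the stud (490,172). The lift reads 39–40 mm with no end-stop force. I'll unload slightly, release and rise.

Emit:
move_arm(
  targets=[0,0.8,0,0,0,0,0,0.8,0,0,0,0,0,0,0,0,0,0,0,0,0,0,0,0,0,0,0,0,0,0],
)

```text
time_s: 16.62
position: [0.6487, 0.0942, 0.1826]
tool_rot: [[-0.993, -0.001, -0.119], [0.119, 0.002, -0.993], [0.001, -1.0, -0.001]]
ft_force: [5.2, 4.7, -9.4]
grip_width: 0.0349
```

Emit:
move_arm(
  targets=[0,0,0,0,0,0,0,0,0,0,0,0,0,0,0,0,0,0,0,0,0,0,0,0,0,-15,0,0,0,0],
  hand=1,
)

```text
time_s: 17.25
position: [0.6481, 0.0935, 0.1989]
tool_rot: [[-0.993, -0.002, -0.119], [0.119, 0.0, -0.993], [0.002, -1.0, 0.0]]
ft_force: [-0.4, -0.5, -0.0]
grip_width: 0.0856
```

Emit:
move_arm(
  targets=[0,-30,0,0,0,0,0,-35,0,0,0,0,-2,-5,38,0,0,0,-2,0,40,0,0,0,0,0,37,0,0,0],
)

```text
time_s: 17.88
position: [0.6387, -0.0223, 0.2706]
tool_rot: [[-0.993, 0.001, -0.119], [0.119, -0.0, -0.993], [-0.002, -1.0, 0.0]]
ft_force: [-0.0, -1.2, 0.7]
grip_width: 0.0854
```

Emit:
move_arm(
  targets=[0,0,0,0,0,0,0,0,0,0,0,0,0,0,0,0,0,0,0,0,0,0,0,0,0,0,0,0,0,0],
)

```text
time_s: 18.5
position: [0.6389, -0.0206, 0.2692]
tool_rot: [[-0.993, -0.0, -0.118], [0.118, 0.0, -0.993], [0.0, -1.0, -0.0]]
ft_force: [0.5, -0.5, 0.1]
grip_width: 0.0854
```

```bash
python3 - <<'E'
from h import *
from rig import env
s=env.observe();d=snap("wrist","11");t=snap("scene","11")
print(s["position"],st(s["position"]))
cv2.imwrite("pics/s11c.png",cv2.resize(t["pixels"][160:340,220:460][...,::-1],(800,600)))
E
```

```text
[ 0.63886618 -0.02056764  0.26923495] (np.float64(2.854099284385474), np.float64(0.271044834025752))
```

View pics/wrist11.png

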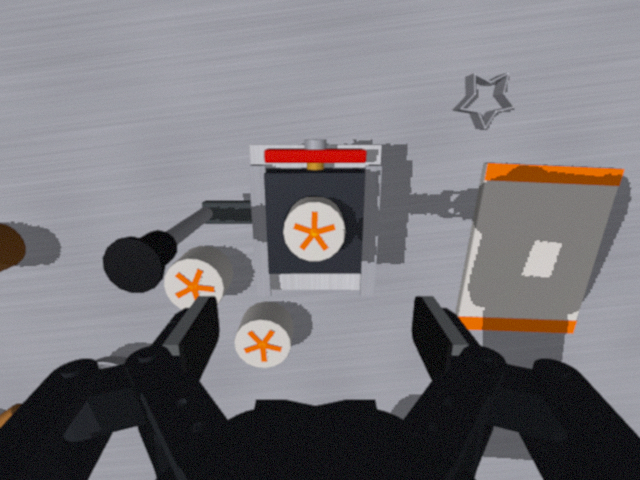

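View pics/s11c.png

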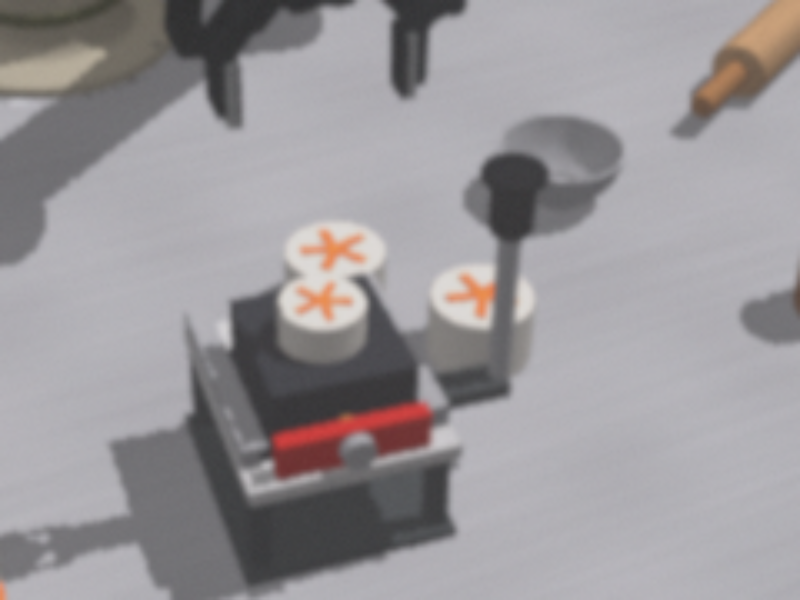

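The knob stayed up, and the plug is proud at wrist (314,231), centred between the fingers. I'll compute its offset and height.

```bash
python3 - <<'E'
from h import *
from rig import env
s=env.observe();d=load("wrist11");e=disc(d,(275,190,355,272));print(e)
p=wray(d,s,e[0],.149)[0];print(p,st(p),np.asarray(s["tool_rot"]).T@(p-s["position"])*1000)
M=d["mount"];K=d["intrinsics"]
z=np.median(d["z_map"][225:240,305:325]);u=np.array([(e[0][0]-K[0,2])/K[0,0],(e[0][1]-K[1,2])/K[1,1],1])*z
q=M[:3,:3]@u+M[:3,3];print("depth pt",np.asarray(s["position"])+np.asarray(s["tool_rot"])@q,z)
# mould rim corners: yaw/centre
im=d["pixels"];m=np.zeros(im.shape[:2],np.uint8);b=(im.max(2)<75);m[165:280,255:375]=b[165:280,255:375]
ys,xs=np.where(m);print(xs.min(),xs.max(),ys.min(),ys.max())
t=load("top10")
E
```

```text
((313.8066101074219, 231.00230407714844), (59.196983337402344, 60.674224853515625), 96.02984619140625)
[ 0.64006401 -0.02056691  0.149     ] (np.float64(4.043455979431343), np.float64(0.41310947031443745)) [ -1.18823623 120.2082911   -0.39161632]
depth pt [ 0.63999486 -0.0205575   0.14876191] 0.2652979
265 364 168 273
```

Emit:
move_arm(
  targets=[-1.2,30,-0.4,0,0,0,0,40,0,0,0,0,0,35,0,0,0,0,0,20,0,0,0,0,0,8,0,0,0,0],
)

```text
time_s: 19.23
position: [0.6398, -0.0207, 0.1351]
tool_rot: [[-0.993, -0.002, -0.119], [0.119, 0.0, -0.993], [0.002, -1.0, -0.0]]
ft_force: [0.7, 0.0, -0.4]
grip_width: 0.085
```

Emit:
move_arm(
  targets=[0,0,0,0,0,0,0,0,0,0,0,0,0,0,0,0,0,0,0,0,0,0,0,0,0,0,0,0,0,0],
  hand=-1,
  squeeze=40,
)

```text
time_s: 19.85
position: [0.6405, -0.0209, 0.1371]
tool_rot: [[-0.993, 0.002, -0.119], [0.119, -0.0, -0.993], [-0.002, -1.0, 0.0]]
ft_force: [-0.0, 0.6, 5.9]
grip_width: 0.0486
```

```bash
python3 - <<'E'
from h import *
from rig import env
s=env.observe();d=snap("wrist","12");t=snap("scene","12")
print(s["position"],st(s["position"]),s["ft_force"],s["wrist_torque"],s["grip_width"])
cv2.imwrite("pics/s12c.png",cv2.resize(t["pixels"][160:340,220:460][...,::-1],(800,600)))
E
```

```text
[ 0.64048239 -0.02086559  0.13709305] (np.float64(4.494152735941829), np.float64(0.16589514673161787)) [-0.02753129  0.58883085  5.92996029] [ 0.12517233 -0.05397193 -0.05647711] 0.04861535850780279
```

View pics/wrist12.png

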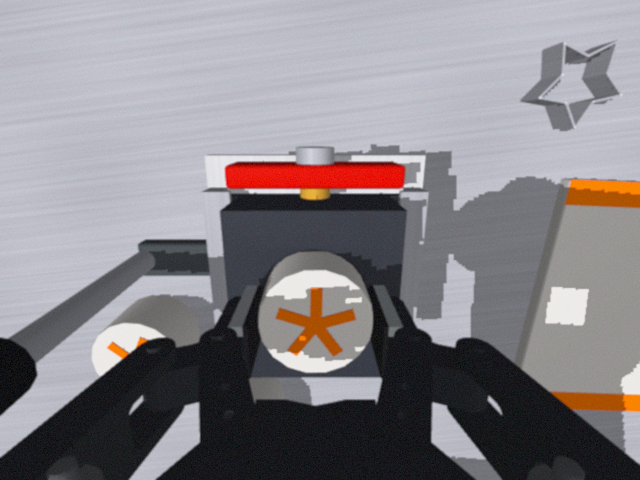

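View pics/s12c.png

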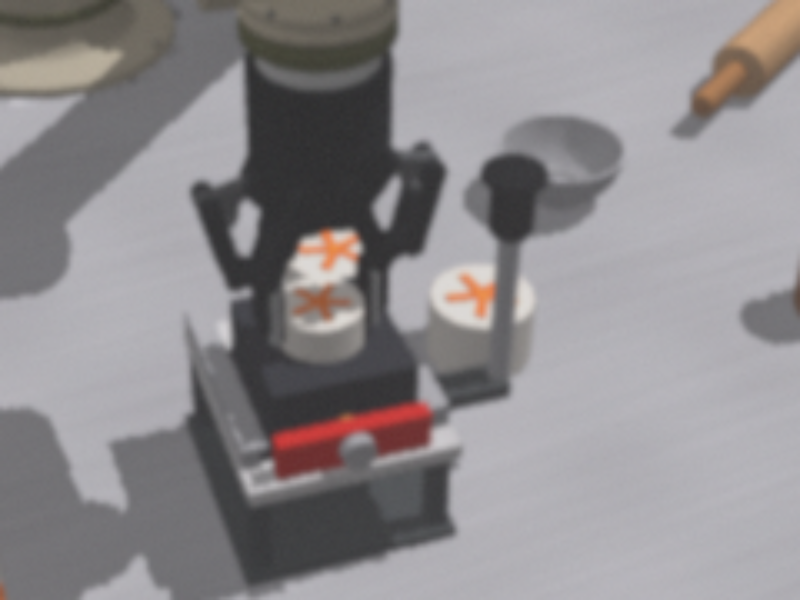

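The plug is gripped (wrist 315,320; width 48.6 mm), centred, and the mould hasn't moved. I'll lift straight up.

Emit:
move_arm(
  targets=[0,-2,0,0,0,0,0,-3,0,0,0,0,0,-4,0,0,0,0,0,-5,0,0,0,0,0,-6,0,0,0,0],
)

```text
time_s: 20.58
position: [0.6407, -0.0209, 0.1577]
tool_rot: [[-0.993, 0.003, -0.119], [0.119, -0.001, -0.993], [-0.003, -1.0, 0.0]]
ft_force: [0.1, -0.4, -0.8]
grip_width: 0.0484
```

Emit:
move_arm(
  targets=[0,-15,0,0,0,0,0,-20,0,0,0,0,0,-20,0,0,0,0,0,-10,0,0,0,0,0,0,0,0,0,0],
)

```text
time_s: 21.2
position: [0.6403, -0.0208, 0.2223]
tool_rot: [[-0.993, 0.002, -0.119], [0.119, -0.0, -0.993], [-0.002, -1.0, 0.0]]
ft_force: [0.6, -1.0, -1.7]
grip_width: 0.0486
```

```bash
python3 - <<'E'
from h import *
from rig import env
s=env.observe();d=snap("wrist","13");t=snap("scene","13")
print(s["position"],st(s["position"]),s["ft_force"],s["grip_width"])
cv2.imwrite("pics/s13c.png",cv2.resize(t["pixels"][100:340,120:440][...,::-1],(800,600)))
d=load("top0");im=d["pixels"];hs=cv2.cvtColor(im,cv2.COLOR_RGB2HSV)
m=np.zeros((480,640),np.uint8);m[210:345,425:530]=((im.min(2)>165)|((hs[...,0]<20)&(hs[...,1]>130)))[210:345,425:530]
c=max(cv2.findContours(m,0,1)[0],key=cv2.contourArea);b=cv2.boxPoints(cv2.minAreaRect(c));print(b)
w=ray(d,b,.012);print(w.round(4),w.mean(0))
E
```

```text
[ 0.64031044 -0.02084625  0.22225641] (np.float64(4.3211206461599305), np.float64(0.1648048959790284)) [ 0.64140081 -0.96323071 -1.72506339] 0.04859520201310031
[[436.52988 314.53748]
 [445.91537 231.94495]
 [520.3855  240.40747]
 [511.00003 323.     ]]
[[ 0.4627 -0.1942  0.012 ]
 [ 0.6346 -0.2229  0.012 ]
 [ 0.6133 -0.3782  0.012 ]
 [ 0.4422 -0.346   0.012 ]] [ 0.53820358 -0.28535043  0.012     ]
```

View pics/wrist13.png

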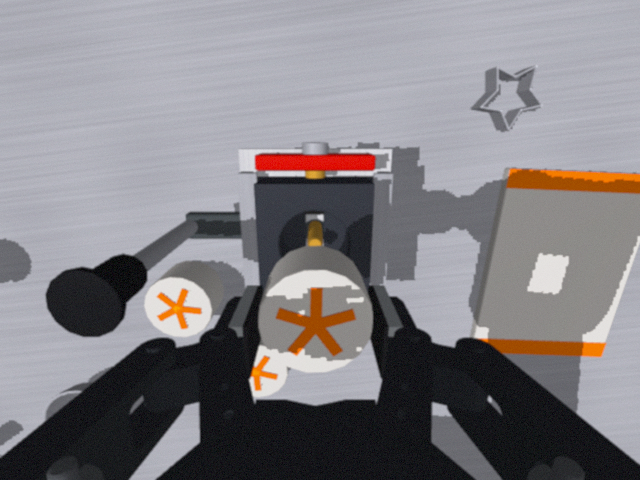

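View pics/s13c.png

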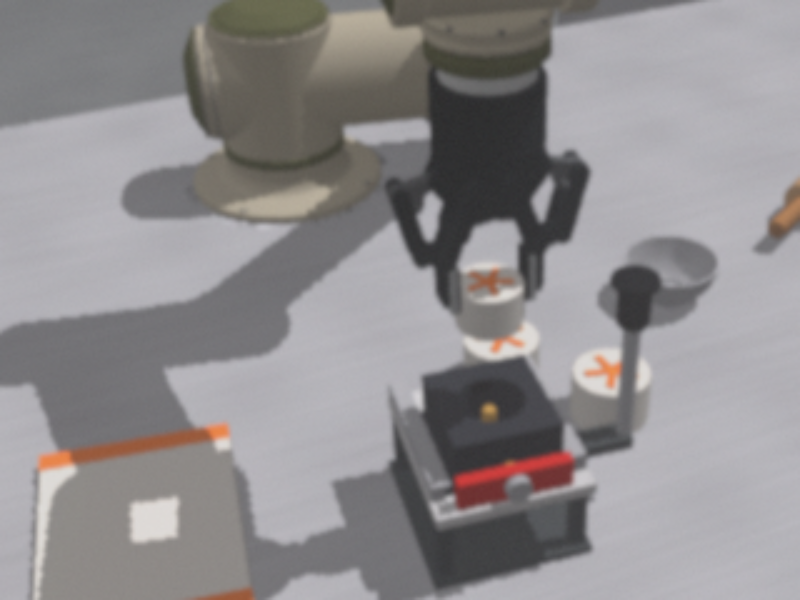

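The plug is out, and the rod tip shows through the empty pocket at scene crop (489,411). The board centre is (0.538,-0.285). Carrying the plug over.

Emit:
move_arm(
  targets=[6,0,24,0,0,0,11,0,40,0,0,0,11,0,45,0,0,0,11,0,45,0,0,0,11,0,45,0,0,0],
)

```text
time_s: 21.92
position: [0.5659, -0.2136, 0.2204]
tool_rot: [[-0.993, -0.001, -0.119], [0.119, 0.001, -0.993], [0.001, -1.0, -0.001]]
ft_force: [0.5, -0.2, 0.0]
grip_width: 0.048
```

Emit:
move_arm(
  targets=[11,0,40,0,0,0,9,10,35,0,0,0,0,25,0,0,0,0,0,30,0,0,0,0,0,30,0,0,0,0],
)

```text
time_s: 22.55
position: [0.5376, -0.2844, 0.1246]
tool_rot: [[-0.993, -0.001, -0.119], [0.119, 0.001, -0.993], [0.001, -1.0, -0.001]]
ft_force: [0.5, -1.5, -0.2]
grip_width: 0.0485
```

Emit:
move_arm(
  targets=[0,30,0,0,0,0,0,25,0,0,0,0,0,12,0,0,0,0,0,8,0,0,0,0,0,4,0,0,0,0],
)

```text
time_s: 23.18
position: [0.5381, -0.2846, 0.0473]
tool_rot: [[-0.993, 0.0, -0.119], [0.119, -0.0, -0.993], [-0.0, -1.0, 0.0]]
ft_force: [-0.4, -0.4, 0.3]
grip_width: 0.0485
```

```bash
python3 - <<'E'
from h import *
from rig import env
s=env.observe();d=snap("wrist","14");t=snap("scene","14")
print(s["position"],s["ft_force"],s["grip_width"])
cv2.imwrite("pics/s14c.png",cv2.resize(t["pixels"][220:370,80:280][...,::-1],(800,600)))
E
```

```text
[ 0.53814707 -0.28464768  0.04731113] [-0.37765392 -0.37432624  0.29350897] 0.04852426574752811
```

View pics/s14c.png

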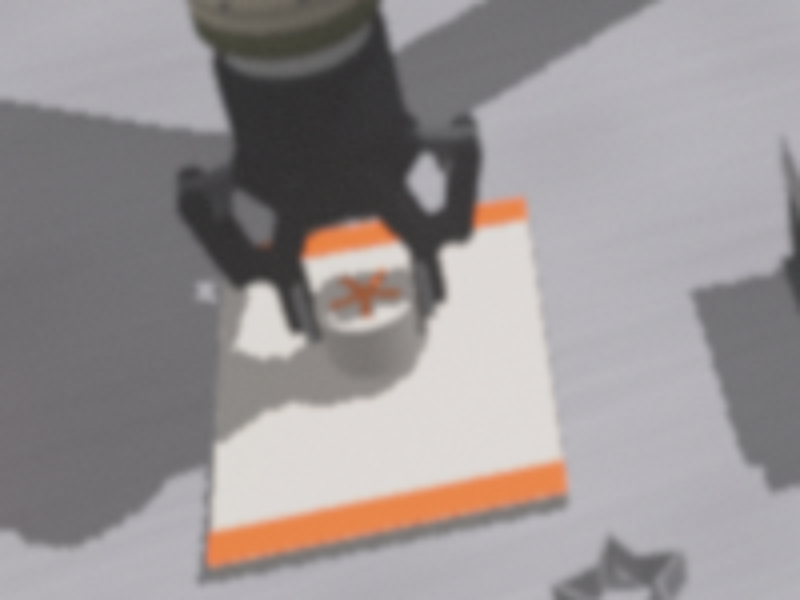

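The plug hangs upright over the middle of the board at crop (365,330). Lowering by feel.

Emit:
move_arm(
  targets=[0,2,0,0,0,0,0,2,0,0,0,0,0,2,0,0,0,0,0,1.5,0,0,0,0,0,1,0,0,0,0],
)

```text
time_s: 23.9
position: [0.538, -0.2845, 0.0386]
tool_rot: [[-0.993, -0.0, -0.119], [0.119, 0.0, -0.993], [0.0, -1.0, 0.0]]
ft_force: [-0.5, 1.6, -1.1]
grip_width: 0.0484
```

Emit:
move_arm(
  targets=[0,0.5,0,0,0,0,0,0.4,0,0,0,0,0,0.4,0,0,0,0,0,0.4,0,0,0,0,0,0.3,0,0,0,0],
)

```text
time_s: 24.52
position: [0.538, -0.2845, 0.0367]
tool_rot: [[-0.993, 0.0, -0.119], [0.119, 0.0, -0.993], [0.0, -1.0, -0.0]]
ft_force: [-1.2, 0.0, -0.7]
grip_width: 0.0488
```

Emit:
move_arm(
  targets=[0,0.3,0,0,0,0,0,0.3,0,0,0,0,0,0.3,0,0,0,0,0,0.3,0,0,0,0,0,0.3,0,0,0,0],
)

```text
time_s: 25.15
position: [0.5379, -0.2845, 0.0355]
tool_rot: [[-0.993, -0.0, -0.119], [0.119, -0.0, -0.993], [0.0, -1.0, 0.0]]
ft_force: [-2.2, 0.6, 4.2]
grip_width: 0.0486
```

Emit:
move_arm(
  targets=[0,0.2,0,0,0,0,0,0.2,0,0,0,0,0,0.2,0,0,0,0,0,0.2,0,0,0,0,0,0.2,0,0,0,0],
)

```text
time_s: 25.78
position: [0.5378, -0.2845, 0.0352]
tool_rot: [[-0.993, -0.0, -0.119], [0.119, -0.0, -0.993], [0.0, -1.0, 0.0]]
ft_force: [-6.1, 2.0, 11.1]
grip_width: 0.0483
```

Contact felt at TCP z of about 0.0355. I'll ease off about 0.8 mm and then release.

Emit:
move_arm(
  targets=[0,-0.4,0,0,0,0,0,-0.4,0,0,0,0,0,-0.2,0,0,0,0,0,0,0,0,0,0,0,0,0,0,0,0],
  squeeze=20,
)

```text
time_s: 26.4
position: [0.5379, -0.2845, 0.0354]
tool_rot: [[-0.993, -0.0, -0.119], [0.119, 0.0, -0.993], [0.0, -1.0, 0.0]]
ft_force: [-4.0, 0.8, 5.5]
grip_width: 0.0484
```

Emit:
move_arm(
  targets=[0,0,0,0,0,0,0,0,0,0,0,0,0,0,0,0,0,0,0,0,0,0,0,0,0,0,0,0,0,0],
  hand=1,
)

```text
time_s: 27.02
position: [0.538, -0.2845, 0.0352]
tool_rot: [[-0.993, -0.0, -0.119], [0.119, 0.0, -0.993], [0.0, -1.0, -0.0]]
ft_force: [0.0, -0.3, -0.4]
grip_width: 0.0854
```

Emit:
move_arm(
  targets=[0,-10,0,0,0,0,0,-25,0,0,0,0,0,-40,0,0,0,0,0,-50,0,0,0,0,0,-50,0,0,0,0],
)

```text
time_s: 27.65
position: [0.5378, -0.2844, 0.2126]
tool_rot: [[-0.993, 0.001, -0.119], [0.119, -0.0, -0.993], [-0.001, -1.0, 0.0]]
ft_force: [-1.3, -0.4, -0.2]
grip_width: 0.0852
```

Emit:
move_arm(
  targets=[30,0,20,0,0,0,30,0,30,0,0,0,30,0,40,0,0,0,0,0,0,0,0,0,0,0,0,0,0,0],
)

```text
time_s: 28.28
position: [0.4381, -0.363, 0.2107]
tool_rot: [[-0.993, 0.001, -0.119], [0.119, -0.0, -0.993], [-0.001, -1.0, 0.0]]
ft_force: [-0.8, 0.2, 0.2]
grip_width: 0.0853
```

```bash
python3 - <<'E'
from h import *
from rig import env
s=env.observe();snap("wrist","15");t=snap("scene","15");d=snap("top","15")
print(s["position"],s["ft_force"],s["grip_width"])
cv2.imwrite("pics/s15c.png",cv2.resize(t["pixels"][160:400,120:440][...,::-1],(800,600)))
P=cloud(d);m=(P[...,2]>.035)&(P[...,2]<.06)&(np.hypot(P[...,0]-.538,P[...,1]+.285)<.03);print("plug top",np.median(P[m],0),P[m][:,:2].mean(0),P[m][:,2].std())
print("mould rim/stop etc"); 
m=(P[...,2]>.120)&(P[...,2]<.132)&(np.abs(P[...,0]-.64)<.06)&(np.abs(P[...,1]+.021)<.05);r=cv2.minAreaRect(P[m][:,:2].astype(np.float32)*1000);print(r,st(np.array(r[0])/1000))
m=(P[...,2]>.19)&(P[...,2]<.225)&(np.abs(P[...,0]-.65)<.03)&(np.abs(P[...,1]-.094)<.03);print("knob top",np.median(P[m],0))
E
```

```text
[ 0.43807442 -0.3629742   0.21074935] [-0.83322574  0.17322459  0.22461965] 0.08532058847645595
plug top [ 0.53682429 -0.2829501   0.04695527] [ 0.53719059 -0.2829221 ] 0.0028125753880588696
mould rim/stop etc
((639.8892822265625, -20.371227264404297), (83.96309661865234, 91.49149322509766), 83.38092041015625) (np.float64(3.8468620681762546), np.float64(0.5868066291809084))
knob top [0.64986333 0.09359    0.21018716]
```

View pics/s15c.png

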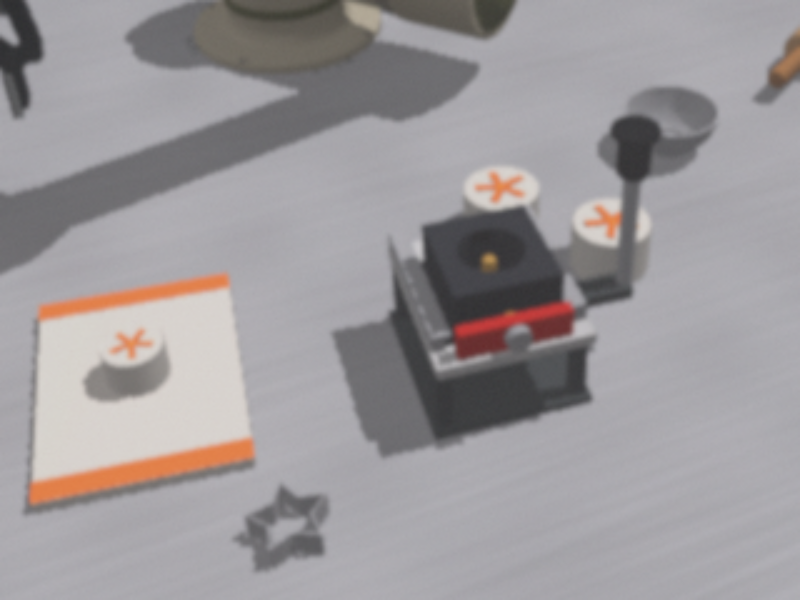

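View pics/top15.png

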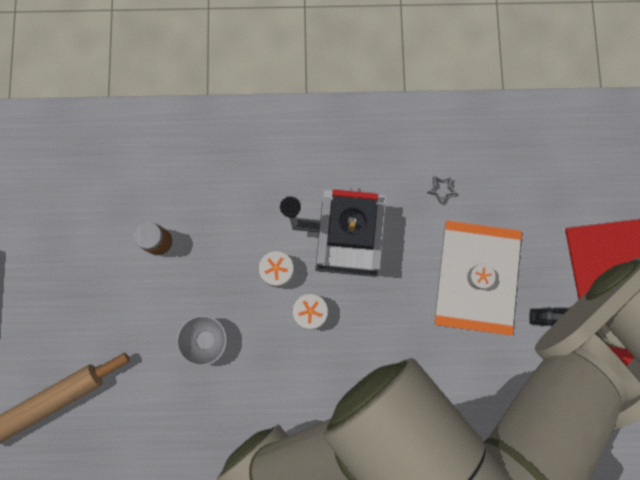

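The plug stands upright on the board at top (483,276) and the mould is on the stud with the rod up. The bowl, jar, cutter and pucks are at their starting pixels, and the arm is clear. Handing in.

```bash
python3 -c "
from rig import env
print(env.close_job())"
```

```text
the job is handed in; nothing more can be done
None
```

The job is done and handed in at about 28 s of the 72 s allowed; no verdict is reported.

- **Mould:** I slid it with the shut fingers until the advance stalled on the stud. The wrist force was then about 16 N against about 8–10 N while sliding, so roughly 7 N on the stud. The last top view puts it within about 1 mm of where it stopped, still on the stand.
- **Knob:** I gripped it by its flange and raised it about 39 mm of the 42 mm, by both the arm's rise and the knob's change in height, with no end-stop force. The plug then stood about 23 mm proud of the rim.
- **Plug:** I lifted it straight out and lowered it near the board's middle at about (0.537, -0.283). It met the board with a brief peak of about 11 N, higher than I wanted, so I eased to about 5 N before letting go.
- **Last pictures:** the plug is upright on the board with its top at 47 mm (46 mm expected). The bowl, jar, cutter and both look-alike plugs are where they were, and the gripper touches nothing.
- **Disagreements:** one check failed: the wrist-camera fit for the plug while I was at the knob caught the wrong area, and I didn't use it. Lift estimates from depth and from the arm differed by about 1 mm.

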